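# Take the snapped-in filter out of the cheese-room humidifier

## Robot

A 6-joint arm with a two-finger parallel gripper is mounted at the origin on the work surface. World frame = base frame: x ahead of the robot, y to its left, z up, the work surface at z = 0. Lengths are in m, angles in rad, forces in N, time in s.
With the tool pointing down it reaches from about 0.35 to 0.85 m from the base axis. Payload 8.1 kg.
Tool frame: the origin (TCP) lies at the very end of the fingers, on their centre line; the grasp point (between the pads) lies 19 mm behind it; z points along the fingers, x is the direction in which the jaws open and shut, and the axes are right-handed (so a half turn about z gives the same grasp; the last joint's range is limited). The gripper opens to 85 mm and grips with 20 to 120 N. Pads are 22 mm wide; open, the fingers measure 114 mm over their backs; the gripper's body (76 mm by 85 mm) begins 54 mm behind the grasp point. The pads swing forward as they close: fully open they stand 13 mm farther back than shut.
Start: joints at [1.153, 0.13, 1.488, -0, 1.523, -0.085], TCP at [0.196, 0.567, 0.197] pointing down, gripper open.
Joint ranges: [-2.96, 2.96], [-0.89, 2.26], [0.02, 2.5], [-1.34, 4.48], [0, 2.73], [-2.66, 2.66]. Speed limits (rad/s): [2.39, 2.39, 2.79, 3.14, 3.14, 3.14].

## Interface

Orientations are given as a rotation vector (axis times angle).
In Python, from rig import arm, grab_frame, recognise, trace, spot_point gives the robot as it stands.
- The arm moves only by the shell command python3 -m handwheel 'ROWS'. ROWS is JSON, a list of rows, each a list of 7 numbers: the shift along the tool's x, y, z in m, then the turn, a rotation vector about the tool's x, y, z in rad, then the finger opening in m, from 0 to 0.0854. In form: [[x, y, z, wx, wy, wz, jaw], ...]. A call has exactly 10 rows; each row shifts and turns the commanded pose from where the row before left it, along the tool's axes as they then stand; what a row does not reach is not made up. A row lasts 1/8 s, in which the tool goes at most 62.5 mm and 10.7 degrees, less where a joint would pass 70% of its speed; a pose out of reach is approached as far as the arm can. A call with a gripper value outside its range is refused whole. The fingers move at their own pace and stop on an object; the grip force is fixed at half the most. Time passes only in rows, so rows that do not move let the fingers close, or fill a call up. It gives the time, the measured TCP pose, the force and the opening at its end, in the units of the state.
- arm.read_state(): the state, without advancing time (a new reading comes with each control period).
- grab_frame(name): name is "scene" or "top" or "wrist"; returns a dict with "image" (480x640x3 uint8, red, green, blue), "z_map" (480x640 float32, m along the optical axis (not along the pixel's ray), 0 where there is no reading), "fx", "fy", "cx", "cy" (pixels), "k1" (the pictures are not rectified: a ray, as slopes to the right and down, at radius r is drawn at 1 + k1 r^2 times it, then the intrinsics apply), "origin" and "rotation" of the camera in the world; the wrist camera has in their place "mount" (4x4, takes a point from camera to tool coordinates, whose origin is the TCP and whose axes are the tool frame's). Camera axes: x right, y up, looking along -z (the intrinsics and any distortion apply to the point x, -y, -z); pixel columns grow to the right and rows downward; lengths in m; the calibration is good to about 2 mm. A picture is of the moment at which its call begins: read the wrist's pose just before it.
- arm.sign_off(): hands the job in, once; it reports no verdict.
Trained networks look in the newest picture that a camera, given by its name, has taken for a name from the list of things; names that differ only in an ending like _2 or _b are one class to them, and where a whole thing is asked for, a point or a joint stands for the part that bears it (a point fixed in the world has none). Each returns a list of dicts, best first, with "conf" (0 to 1); they miss things now and then, are a little off and sometimes report something else, mostly with a low value. They report only what shows in the picture. A call takes as long as a camera call.
- recognise(name, camera): "at" ([x, y, z] in m, in world coordinates, good to about 4 mm: the middle of the surface that is visible of it).
- trace(name, camera): "pixels" (480x640 bool, what is visible of it).
- spot_point(name, camera): "at" ([x, y, z] in m, in world coordinates, good to about 4 mm: a listed point, or the origin of a listed thing).
The state is a dict: "t": time; "qpos": joint angles; "qvel": joint speeds; "joint_efforts": joint torques, N m; "tool_pos": TCP position; "orientation": TCP orientation; "contact_force": force on the tool from outside, world axes, zero at the start; "wrist_torque": the same for the moment, N m; "opening": finger opening in m.
Only numpy, scipy, OpenCV 4.12 (cv2) and the standard library are available. Lean on these libraries where they do the work, as an engineer would, in place of code of your own. Each camera call takes 0.05 s, during which the arm holds its last target. There are 200 camera calls.

## Task

The humidifier's filter is due for a wash: first switch the fan off by pushing the red-knobbed lever on the humidifier right over, away from the green patch to the black one. Then pinch the filter's two orange spring tabs together to free it, lift it straight up out of its well, and stand it upright inside the empty blue tray; set it down rather than dropping it. Leave the lever off, and do not disturb the spare filter or the glass jar.

Things in the scene. Friction and masses are not known exactly. Their poses are not given: they have to be found in the camera images.
- humidifier: Off-white box, 190 (x) by 240 (y) by 80 mm high, fixed to the table; its position and yaw vary. Origin: centre of its underside; z up. Its top face is flat at 80 mm. In it, centred at local x 0, y -50 mm, is the filter's well; on its top, centred at local x 0, y +70 mm, is the fan lever.
- well_mouth (a point): Centre of the well's rectangular mouth, level with the humidifier's top face, same axes as the humidifier. The mouth is 66 mm (x) by 53 mm (y); the filter stands on the well's floor, 68 mm below. Two dark lips, 10.5 mm thick, on the mouth's +y and -y sides hold the filter's barbs down.
- fan_lever (a joint): Fan lever, rad. 0: leans 0.5 rad from vertical to the humidifier's -x (green patch: fan on); 1.0, its stop: leans 0.5 rad to +x (black patch: fan off). Starts at 0 to 0.2 and stays where it is left; about 1 N on the knob moves it. Pivot 102 mm above the table at humidifier x 0, y +70 mm, axis along the humidifier's y, over a grey block 70 by 50 by 25 mm high.
- fan_lever_tip (a point): Centre of the lever's red ball knob, 26 mm diameter, 62 mm from the pivot. It swings in the humidifier's x-z plane.
- filter_mid (a point): Middle of the filter cartridge, half-way up (52 mm above its underside); axes as the humidifier's while home, z up. It is 104 mm tall over its tabs, about 0.2 kg: beige pleated foot 60 (x) by 46 (y) by 38 mm high, above it a blue neck 46 (x) by 26 (y) mm up to 96 mm, and an orange tab on the neck's +y and on its -y side. Tabs: 50 mm over their outer faces released, 38 mm pinched.
- filter: The same cartridge; origin at the centre of its underside, z up. Each tab is 30 mm wide (x) and 6 mm thick (y), from 42 to 104 mm above the underside; when home, 36 mm of it stands above the humidifier's top. The foot stands well by itself.
- tab_left (a joint): How far the tab on the filter's +y side is pressed in, m: 0 released, 0.006 full. Spring: 1.5 N to start, 5 N at full. A barb on its outside, 5 mm deep, is caught under the well's lip unless the tab is in at least 4 mm: pinch both at once and keep them so while lifting. A firm pinch (about 40 N) at the tabs holds the whole cartridge.
- tab_right (a joint): The same for the tab on the -y side.
- blue_tray: Empty blue tray, 130 by 130 by 35 mm high, walls and floor 4 mm, open on top, fixed. Origin: centre of its underside; z up. It changes places with the white tray.
- white_tray: White tray of the same sizes, with the spare filter in it; not the one to use.
- spare: Spare filter (grey neck, no tabs), loose, 60 by 46 mm and 99 mm tall, standing in the middle of the white tray. Origin: centre of its underside. Leave it alone.
- brine_jar: Glass jar, 60 mm diameter, 70 mm high, loose, between the humidifier and the trays. Origin: centre of its underside. Leave it alone.

How it is judged:
By the outcome, as a careful person would: the job done as asked, in the order asked, and still so for the second after the job is handed in, with the robot touching nothing.
It also fails if it takes over 54 s, if anything falls off the work surface, if the arm or the gripper's body presses on something with over 40 N, if the wrist force passes 120 N, or if a joint passes its speed limit or range.

## Working session

There is one attempt and no reset: what is moved stays moved. The work goes in short steps, Python scripts to look and compute and a shell command to move; the robot and the scene stay as the last step left them, time stands still between calls to the robot, and variables do not carry over. Pictures are saved under pics/ and viewed, about 8 in all and at most 12, crops included, and the job is handed in when it is done.

```bash
ls; mkdir -p pics
python3 - <<'E'
from rig import arm, grab_frame, recognise, trace, spot_point
import cv2,numpy as np
s=arm.read_state(); print({k:np.round(v,3).tolist() for k,v in s.items()})
for c in ["top","scene"]:
    f=grab_frame(c); cv2.imwrite(f"pics/{c}0.png",f["image"][:,:,::-1])
    print(c,f["origin"],np.round(f["rotation"],3).tolist(),f["fx"],f["k1"])
    for n in ["humidifier","well_mouth","fan_lever_tip","filter_mid","filter","blue_tray","white_tray","spare","brine_jar"]:
        print(n,[(np.round(d["at"],3).tolist(),round(d["conf"],2)) for d in spot_point(n,c)][:3])
E
```

```text
pics
{'t': 0.0, 'qpos': [1.153, 0.131, 1.489, -0.0, 1.523, -0.085], 'qvel': [-0.001, -0.002, 0.001, 0.0, -0.0, 0.002], 'joint_efforts': [0.0, -56.938, -50.057, 0.0, 0.014, -0.0], 'tool_pos': [0.196, 0.567, 0.196], 'orientation': [2.558, 1.822, -0.002], 'contact_force': [0.411, 0.664, -0.33], 'wrist_torque': [0.05, -0.043, 0.022], 'opening': 0.085}
top [0.43738172 0.04386863 0.94447633] [0.108, -0.136, -1.559] 492.41126192402095 -0.11107412438379563
humidifier [([0.544, 0.188, 0.002], 0.62)]
well_mouth [([0.547, 0.139, 0.074], 0.78)]
fan_lever_tip [([0.509, 0.257, 0.16], 0.7), ([0.68, -0.216, 0.006], 0.37)]
filter_mid [([0.543, 0.134, 0.069], 0.78), ([0.546, 0.139, 0.081], 0.51), ([0.471, -0.154, -0.002], 0.38)]
filter [([0.541, 0.137, 0.006], 0.67)]
blue_tray []
white_tray [([0.473, -0.148, -0.002], 0.61), ([0.67, -0.225, 0.0], 0.6)]
spare [([0.68, -0.217, 0.005], 0.91)]
brine_jar [([0.663, -0.031, 0.002], 0.7), ([0.545, 0.136, 0.063], 0.22)]
scene [ 1.10286938 -0.19062407  0.78463729] [0.601, 0.405, 1.143] 491.2010901079556 -0.011204509657871259
humidifier [([0.544, 0.188, 0.003], 0.98)]
well_mouth [([0.553, 0.138, 0.077], 0.59)]
fan_lever_tip [([0.511, 0.255, 0.154], 0.71), ([0.543, 0.137, 0.008], 0.69)]
filter_mid [([0.547, 0.137, 0.063], 0.95)]
filter [([0.543, 0.138, 0.011], 0.81), ([0.51, 0.26, 0.155], 0.47)]
blue_tray [([0.466, -0.152, -0.003], 0.68)]
white_tray []
spare [([0.678, -0.221, 0.007], 0.65)]
brine_jar [([0.668, -0.031, 0.002], 0.95)]
```

View pics/top0.png

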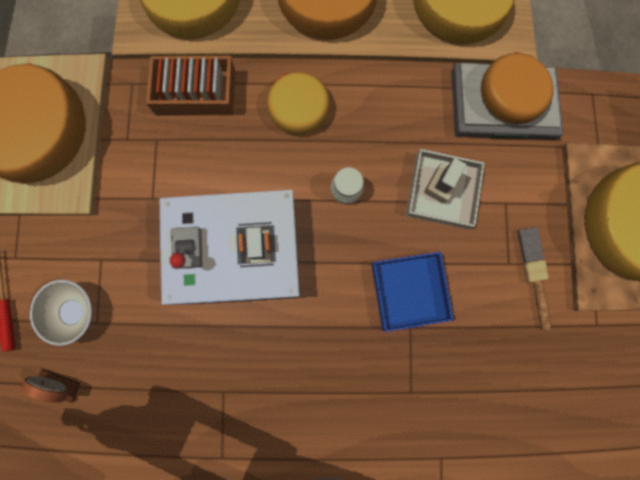

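```bash
cat > h.py <<'E'
from rig import arm, grab_frame, recognise, trace, spot_point
import cv2,numpy as np
from scipy.spatial.transform import Rotation as R
def cloud(f,origin=None,rot=None):
    K=np.array([[f["fx"],0,f["cx"]],[0,f["fy"],f["cy"]],[0,0,1]])
    v,u=np.mgrid[:480,:640]
    p=cv2.undistortPoints(np.stack([u.ravel(),v.ravel()],1).astype(float)[:,None],K,np.array([f["k1"],0,0,0.])).reshape(480,640,2)
    z=f["z_map"]; c=np.stack([p[...,0]*z,-p[...,1]*z,-z],-1)
    if "mount" in f: return c
    r=np.array(f["rotation"]); r=R.from_rotvec(r).as_matrix() if r.ndim==1 else r
    P=c@r.T+f["origin"]; P[z==0]=np.nan
    return P
E
python3 - <<'E'
from h import *
for c in ["top","scene"]:
    f=grab_frame(c);P=cloud(f)
    for n in ["humidifier","filter","blue_tray","white_tray","fan_lever_tip"]:
        t=trace(n,c)
        for d in t[:1]:
            m=d["pixels"]; q=P[m]; q=q[~np.isnan(q[:,0])]
            out=[c,n,round(d["conf"],2),m.sum()]
            if n=="humidifier": q=q[abs(q[:,2]-.08)<.006]
            if n=="filter": q=q[q[:,2]>.09]
            if "tray" in n: q=q[abs(q[:,2]-.035)<.006]
            if len(q)<5: continue
            r=cv2.minAreaRect(q[:,:2].astype(np.float32)*1000)
            print(*out,"rect",np.round(r[0],1),np.round(r[1],1),round(r[2],1),"z",np.round(np.nanpercentile(q[:,2],[5,50,95]),3))
E
```

```text
top humidifier 0.8 13616 rect [544.2 185.9] [192.  240.5] 4.1 z [0.078 0.08  0.083]
top blue_tray 0.81 4989 rect [ 469.2 -151.8] [129.4 131.6] 8.7 z [0.03  0.035 0.037]
top white_tray 0.61 3640 rect [ 667.4 -222.9] [132.4 129.9] 78.9 z [0.03  0.034 0.038]
top fan_lever_tip 0.57 241 rect [515.9 251.3] [25.7 35.4] 64.2 z [0.122 0.166 0.17 ]
scene humidifier 0.59 11631 rect [543.6 185.8] [193.6 242.5] 4.3 z [0.078 0.081 0.083]
scene filter 0.85 857 rect [547.5 135.4] [50.9 51.9] 3.9 z [0.093 0.111 0.117]
scene blue_tray 0.68 4145 rect [ 469.8 -153. ] [133.4 130. ] 9.2 z [0.03  0.034 0.037]
scene white_tray 0.87 4369 rect [ 668.4 -223.5] [130.4 132.3] 79.1 z [0.03  0.035 0.038]
scene fan_lever_tip 0.65 242 rect [450.8 297.2] [ 29.6 193.7] 55.2 z [0.118 0.157 0.17 ]
```

The top view shows the humidifier at left, with the lever's knob at (177,260), the filter at (256,244) and the jar at (348,185). The empty blue tray is at (413,291) and the white tray with the spare is at (446,188). The humidifier is at (0.544, 0.186) with yaw 4.1°. I'll turn the tool and close the jaws, then approach on the green side of the lever.

```bash
python3 -m handwheel '[[0,0,0,0,0,-0.135,0],[0,0,0,0,0,-0.135,0],[0,0,0,0,0,-0.135,0],[-0.037,0.0266,0,0,0,0,0],[-0.037,0.0266,0,0,0,0,0],[-0.037,0.0266,0,0,0,0,0],[-0.037,0.0266,0,0,0,0,0],[-0.037,0.0266,0,0,0,0,0],[-0.037,0.0266,0,0,0,0,0],[-0.037,0.0266,0,0,0,0,0]]'
cat >> h.py <<'E'
def to(xyz,yaw):
    "shift in tool axes to a world TCP target, and tool-z turn left so tool x has heading yaw (deg)"
    s=arm.read_state(); M=R.from_rotvec(s["orientation"]).as_matrix()
    h=np.degrees(np.arctan2(M[1,0],M[0,0]))
    print("shift",np.round(M.T@(np.array(xyz)-s["tool_pos"]),4),"wz",round(-np.radians(yaw-h),4),"tilt",np.round(M[:,2],4),"t",round(s["t"],2),"F",np.round(s["contact_force"],1),"open",round(s["opening"],4))
E
python3 -c "
from h import *
to([.459,.250,.148],94.1)"
```

```text
t: 2.85
tool_pos: [0.4013, 0.321, 0.197]
orientation: [2.14, 2.3, 0.001]
contact_force: [1.1, -0.5, -0.5]
opening: -0.0001
shift [-0.075   0.0524  0.049 ] wz 0.0007 tilt [ 5.e-04  3.e-04 -1.e+00] t 2.85 F [ 1.1 -0.5 -0.5] open -0.0001
```

```bash
python3 -m handwheel '[[-0.025,0.0175,0,0,0,0,0],[-0.025,0.0175,0,0,0,0,0],[-0.025,0.0175,0,0,0,0,0],[0,0,0.025,0,0,0,0],[0,0,0.024,0,0,0,0],[0,0.012,0,0,0,0,0],[0,0.012,0,0,0,0,0],[0,0.012,0,0,0,0,0],[0,0.012,0,0,0,0,0],[0,0.012,0,0,0,0,0]]'; python3 -m handwheel '[[0,0.008,0,0,0,0,0],[0,0.008,0,0,0,0,0],[0,0.006,0,0,0,0,0],[0,0.003,0,0,0,0,0],[0,0.003,0,0,0,0,0],[0,0,0,0,0,0,0],[0,0,0,0,0,0,0],[0,0,0,0,0,0,0],[0,0,0,0,0,0,0],[0,0,0,0,0,0,0]]'
python3 - <<'E'
from h import *
to([.5476,.136,.2],94.1)
c,s_=np.cos(.0715),np.sin(.0715)
for cam in ["top","scene"]:
    f=grab_frame(cam); cv2.imwrite(f"pics/{cam}1.png",f["image"][:,:,::-1])
    for d in spot_point("fan_lever_tip",cam)[:2]:
        a=np.array(d["at"])-[.539,.2558,.102]; lx=c*a[0]+s_*a[1]
        print(cam,np.round(d["at"],3),round(d["conf"],2),"q",round(np.arctan2(lx,a[2])+.5,2))
f=cv2.imread("pics/scene1.png")
cv2.imwrite("pics/s1.png",f)
E
```

```text
t: 4.1
tool_pos: [0.5192, 0.2557, 0.1482]
orientation: [2.14, 2.3, 0.001]
contact_force: [0.4, -0.1, -0.3]
opening: 0.0003
t: 5.35
tool_pos: [0.5459, 0.2575, 0.1478]
orientation: [2.14, 2.3, 0.0]
contact_force: [-0.2, -0.2, 0.4]
opening: -0.0001
shift [-0.1213 -0.0071 -0.0522] wz 0.0006 tilt [ 1.e-04 -0.e+00 -1.e+00] t 5.35 F [-0.2 -0.2  0.4] open -0.0001
top [0.511 0.253 0.159] 0.65 q 0.04
scene [0.509 0.257 0.157] 0.53 q 0.0
```

View pics/s1.png

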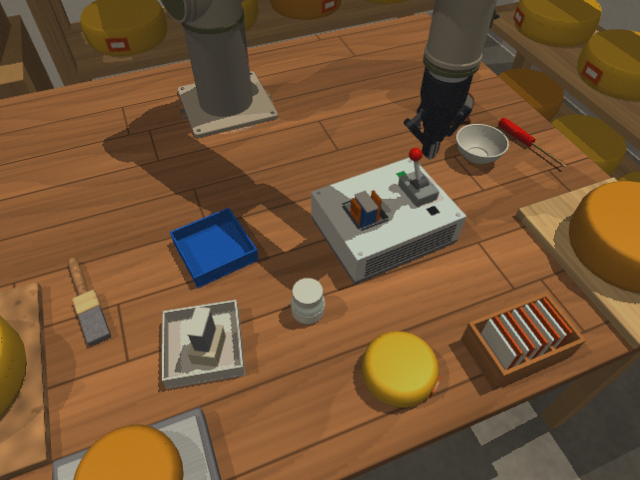

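Run:
```python
from h import *
s=arm.read_state(); print(s["t"],np.round(s["tool_pos"],4),np.round(s["qpos"],3))
f=grab_frame("scene"); cv2.imwrite("pics/s2.png",f["image"][:,:,::-1])
g=grab_frame("top"); 
cv2.imwrite("pics/s2b.png",np.hstack([f["image"][60:260,300:560],g["image"][130:330,100:360]])[:,:,::-1].repeat(1,0))
def proj(f,p):
    r=R.from_rotvec(f["rotation"]).as_matrix() if np.ndim(f["rotation"])==1 else np.array(f["rotation"])
    c=r.T@(np.array(p)-f["origin"]);a=np.array([c[0]/-c[2],-c[1]/-c[2]]);a=a*(1+f["k1"]*(a@a))
    return f["cx"]+f["fx"]*a[0],f["cy"]+f["fy"]*a[1]
for x in (f,g): print(proj(x,s["tool_pos"]),proj(x,[.509,.254,.156]),proj(x,[.539,.2558,.164]))
```

```text
5.55 [0.5459 0.2575 0.1478] [ 0.356  0.167  1.538 -0.     1.437 -1.287]
(np.float64(425.8778254149755), np.float64(169.98342692406248)) (np.float64(415.3353624549417), np.float64(154.9396129885451)) (np.float64(424.7391529837097), np.float64(161.4275366523517))
(np.float64(177.54025615223782), np.float64(239.219047878229)) (np.float64(177.2736710617251), np.float64(261.2295974895293)) (np.float64(175.76782392026334), np.float64(242.1173383937145))
```

View pics/s2b.png

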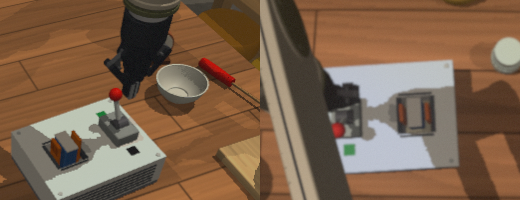

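Run:
```python
from h import *
for cam in ["scene","top"]:
    f=grab_frame(cam);P=cloud(f);q=P.reshape(-1,3);col=f["image"].reshape(-1,3).astype(int)
    m=(q[:,2]>.11)&(abs(q[:,0]-.54)<.12)&(abs(q[:,1]-.26)<.12)&(col.max(1)<75)
    q=q[m]; print(cam,len(q))
    for z in np.arange(.12,.30,.015):
        k=q[(q[:,2]>=z)&(q[:,2]<z+.015)]
        if len(k): print(round(z,3),len(k),np.round(np.percentile(k[:,:2],[2,50,98],axis=0),3).tolist())
s=arm.read_state();f=grab_frame("wrist");cv2.imwrite("pics/w2.png",f["image"][:,:,::-1]);print(np.round(f["mount"],3))
```

```text
scene 5839
0.135 1 [[0.515, 0.249], [0.515, 0.249], [0.515, 0.249]]
0.15 3 [[0.519, 0.246], [0.519, 0.249], [0.52, 0.25]]
0.18 35 [[0.543, 0.243], [0.555, 0.251], [0.558, 0.263]]
0.195 101 [[0.541, 0.242], [0.554, 0.249], [0.557, 0.268]]
0.21 75 [[0.544, 0.242], [0.555, 0.251], [0.559, 0.267]]
0.225 217 [[0.539, 0.223], [0.556, 0.249], [0.561, 0.289]]
0.24 244 [[0.534, 0.213], [0.556, 0.25], [0.563, 0.3]]
0.255 318 [[0.543, 0.197], [0.558, 0.261], [0.564, 0.31]]
0.27 461 [[0.541, 0.195], [0.556, 0.238], [0.566, 0.312]]
0.285 291 [[0.542, 0.212], [0.557, 0.236], [0.566, 0.287]]
top 12826
0.12 10 [[0.525, 0.242], [0.529, 0.251], [0.537, 0.251]]
0.18 6 [[0.537, 0.249], [0.539, 0.25], [0.541, 0.25]]
0.195 18 [[0.536, 0.244], [0.539, 0.25], [0.541, 0.256]]
0.21 5 [[0.537, 0.242], [0.541, 0.243], [0.542, 0.246]]
0.225 44 [[0.536, 0.227], [0.542, 0.234], [0.549, 0.243]]
0.24 52 [[0.532, 0.213], [0.538, 0.225], [0.547, 0.241]]
0.255 73 [[0.531, 0.205], [0.541, 0.214], [0.562, 0.241]]
0.27 214 [[0.538, 0.196], [0.548, 0.204], [0.562, 0.231]]
0.285 101 [[0.538, 0.213], [0.548, 0.217], [0.557, 0.225]]
[[ 1.    -0.     0.001 -0.   ]
 [-0.    -0.958 -0.287 -0.073]
 [ 0.001  0.287 -0.958 -0.176]
 [ 0.     0.     0.     1.   ]]
```

View pics/w2.png

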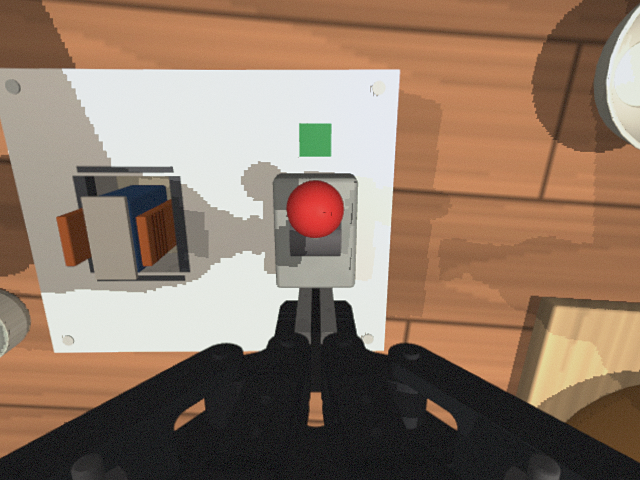

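The wrist view shows the knob still over the green side, at (315,208), with the fingers already past it at (316,290). So the tips passed over it, although the reported TCP is at z 0.148. I'll measure where the fingertips really are.

Run:
```python
from h import *
f=grab_frame("scene");P=cloud(f);I=f["image"]
big=cv2.resize(I[90:210,370:490],None,fx=5,fy=5,interpolation=cv2.INTER_NEAREST);cv2.imwrite("pics/s3.png",big[:,:,::-1])
q=P.reshape(-1,3);m=(q[:,2]>.11)&(q[:,2]<.2)&(abs(q[:,0]-.546)<.02)&(abs(q[:,1]-.2575)<.03)
q=q[m];c=I.reshape(-1,3)[m]
for z in np.arange(.11,.2,.01):
    k=(q[:,2]>=z)&(q[:,2]<z+.01)
    if k.any(): print(round(z,3),k.sum(),np.round(np.median(q[k],0),3),np.median(c[k],0))
s=arm.read_state()
f=grab_frame("wrist");C=cloud(f);M=np.array(f["mount"]);T=C@M[:3,:3].T+M[:3,3]
for v in range(285,345,6): print(v,np.round(T[v,[305,316,328]],3).tolist(),f["image"][v,305].tolist())
v,u=208,315; W=T[v,u]; RM=R.from_rotvec(s["orientation"]).as_matrix(); print("knob top world",RM@W+s["tool_pos"])
```

```text
0.11 136 [0.541 0.253 0.114] [70. 68. 68.]
0.12 28 [0.53  0.253 0.124] [109.  107.5 100. ]
0.13 9 [0.529 0.252 0.133] [112. 110. 102.]
0.18 18 [0.555 0.251 0.187] [79.  63.5 53.5]
0.19 64 [0.554 0.251 0.195] [45.5 44.  40. ]
285 [[-0.007, 0.024, 0.043], [-0.0, 0.024, 0.044], [0.007, 0.024, 0.044]] [172, 172, 159]
291 [[-0.005, -0.011, -0.04], [-0.0, -0.011, -0.041], [0.004, -0.011, -0.041]] [80, 78, 76]
297 [[-0.004, -0.011, -0.046], [-0.0, -0.011, -0.046], [0.004, -0.011, -0.045]] [80, 79, 73]
303 [[-0.004, -0.011, -0.051], [-0.0, -0.011, -0.05], [0.004, -0.011, -0.051]] [80, 79, 74]
309 [[-0.004, -0.011, -0.056], [-0.0, -0.011, -0.056], [0.004, -0.011, -0.056]] [81, 79, 78]
315 [[-0.004, -0.011, -0.059], [-0.0, -0.011, -0.06], [0.004, -0.011, -0.06]] [79, 79, 74]
321 [[-0.004, -0.011, -0.064], [-0.0, -0.011, -0.065], [0.004, -0.011, -0.064]] [72, 73, 71]
327 [[-0.004, -0.011, -0.068], [-0.0, -0.011, -0.068], [0.003, -0.011, -0.068]] [76, 74, 71]
333 [[-0.004, -0.011, -0.071], [-0.0, -0.01, -0.07], [0.003, -0.01, -0.071]] [99, 96, 92]
339 [[-0.004, -0.012, -0.076], [-0.0, -0.008, -0.071], [0.003, -0.012, -0.076]] [25, 23, 30]
knob top world [0.50653994 0.254002   0.16904461]
```

View pics/s3.png

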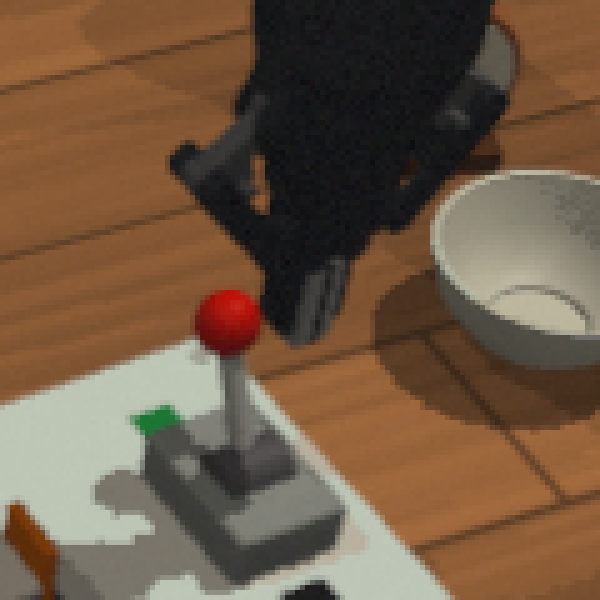

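The tips really end about 36 mm short of the reported TCP. The wrist depth shows the pads ending at tool z −0.037, and the scene depth puts the tips at z 0.183. The knob was never touched. I'll back off at this height, go 38 mm lower and push again.

```bash
python3 -m handwheel '[[0,-0.025,0,0,0,0,0],[0,-0.03,0,0,0,0,0],[0,-0.032,0,0,0,0,0],[0,0,0,0,0,0,0],[0,0,0.019,0,0,0,0],[0,0,0.019,0,0,0,0],[0,0,0,0,0,0,0],[0,0.011,0,0,0,0,0],[0,0.011,0,0,0,0,0],[0,0.011,0,0,0,0,0]]'; python3 -m handwheel '[[0,0.01,0,0,0,0,0],[0,0.01,0,0,0,0,0],[0,0.01,0,0,0,0,0],[0,0.008,0,0,0,0,0],[0,0.006,0,0,0,0,0],[0,0.004,0,0,0,0,0],[0,0.003,0,0,0,0,0],[0,0.002,0,0,0,0,0],[0,0,0,0,0,0,0],[0,0,0,0,0,0,0]]'
cat >> h.py <<'E'
def lever():
    c,s_=np.cos(.0715),np.sin(.0715)
    for cam in ["top","scene","wrist"]:
        grab_frame(cam)
        for d in spot_point("fan_lever_tip",cam)[:2]:
            a=np.array(d["at"])-[.539,.2558,.102]; lx=c*a[0]+s_*a[1]
            print(cam,np.round(d["at"],3),round(d["conf"],2),"q",round(np.arctan2(lx,a[2])+.5,2))
E
python3 - <<'E'
from h import *
to([.5476,.136,.2],94.1); lever()
E
```

```text
t: 7.15
tool_pos: [0.4933, 0.2539, 0.1105]
orientation: [2.14, 2.3, 0.001]
contact_force: [-1.9, -0.1, 2.6]
opening: -0.0
t: 8.4
tool_pos: [0.5438, 0.2573, 0.1095]
orientation: [-2.139, -2.3, 0.003]
contact_force: [-6.4, -0.9, 0.5]
opening: 0.0001
shift [-0.1213 -0.0052 -0.0905] wz 0.0009 tilt [-2.3e-03 -6.0e-04 -1.0e+00] t 8.4 F [-6.4 -0.9  0.5] open 0.0001
scene [0.565 0.265 0.155] 0.68 q 0.97
```

```bash
python3 -m handwheel '[[0,-0.01,0,0,0,0,0],[0,-0.015,0,0,0,0,0],[0,0,-0.03,0,0,0,0],[0,0,-0.03,0,0,0,0.03],[0,0,-0.03,0,0,0,0.085],[-0.03,0.006,0,0,0,0,0.085],[-0.03,0.007,0,0,0,0,0.085],[-0.03,0.007,0,0,0,0,0.085],[-0.031,0,0,0,0,0,0.085],[0,0,0,0,0,0,0.085]]'
python3 - <<'E'
from h import *
lever(); 
s=arm.read_state();f=grab_frame("wrist");cv2.imwrite("pics/w4.png",f["image"][:,:,::-1])
C=cloud(f);M=np.array(f["mount"]);T=C@M[:3,:3].T+M[:3,3];T[f["z_map"]==0]=np.nan
RM=R.from_rotvec(s["orientation"]).as_matrix();W=T@RM.T+s["tool_pos"]
hsv=cv2.cvtColor(f["image"],cv2.COLOR_RGB2HSV)
Y=R.from_euler('z',-4.1,degrees=True).as_matrix()
m=(W[...,2]>.085)&(W[...,2]<.125)&(abs(W[...,0]-.547)<.05)&(abs(W[...,1]-.136)<.05)
L=(W[m]-[.544,.186,0])@Y.T; print("filter local",np.round(np.percentile(L,[1,50,99],axis=0),4).tolist())
o=m&(hsv[...,0]<18)&(hsv[...,1]>130)&(W[...,2]>.11); L=(W[o]-[.544,.186,0])@Y.T
for k in (L[:,1]>-.05,L[:,1]<=-.05): print("tab",k.sum(),np.round(np.percentile(L[k],[2,50,98],axis=0),4).tolist())
g=(T[...,2]<.0)&(abs(T[...,1])<.03); print("finger max tool z",np.nanpercentile(T[g][:,2],[95,99,99.8]))
for sx in (1,-1):
    k=g&(T[...,0]*sx>0)&(T[...,2]>-.08); print(np.round(np.nanpercentile(T[k],[1,50,99],axis=0),3).tolist())
to([.5476,.136,.045],94.1)
E
```

```text
t: 9.95
tool_pos: [0.549, 0.1346, 0.2002]
orientation: [2.142, 2.297, 0.001]
contact_force: [-0.2, 0.4, 0.1]
opening: 0.0847
top [0.568 0.259 0.159] 0.78 q 0.98
scene [0.568 0.261 0.156] 0.66 q 1.0
wrist [0.573 0.262 0.159] 0.8 q 1.04
filter local [[-0.0253, -0.0741, 0.0866], [-0.0033, -0.0497, 0.1099], [0.023, -0.0249, 0.1159]]
tab 368 [[-0.0159, -0.0305, 0.1107], [-0.0019, -0.0278, 0.1146], [0.0129, -0.0247, 0.1161]]
tab 368 [[-0.0159, -0.0744, 0.1108], [-0.0018, -0.0713, 0.1147], [0.0127, -0.0685, 0.1162]]
finger max tool z [-0.06431047 -0.05226119 -0.0478853 ]
[[0.041, -0.012, -0.08], [0.042, -0.007, -0.067], [0.055, 0.011, -0.047]]
[[-0.056, -0.012, -0.08], [-0.043, -0.007, -0.067], [-0.043, 0.011, -0.047]]
shift [-0.0012 -0.0011  0.1548] wz 0.0018 tilt [ 1.e-04  2.e-04 -1.e+00] t 10.3 F [ 1.1 -0.2 -0.8] open 0.0849
```

View pics/w4.png

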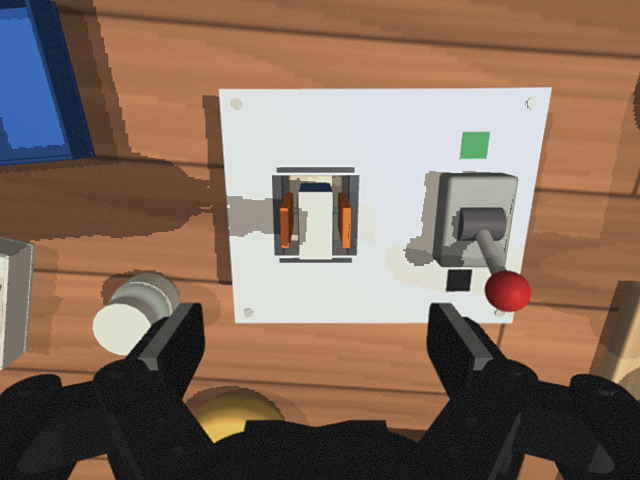

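The lever is off: q ≈ 1.0 on all three cameras, and the knob now leans over the black patch at (508,290) in the wrist view. The filter sits at (316,215), centred in its well. I'll descend over the tabs.

```bash
python3 -m handwheel '[[0.001,-0.003,0.02,0,0,0,0.085],[0,0,0.03,0,0,0,0.085],[0,0,0.03,0,0,0,0.085],[0,0,0.03,0,0,0,0.085],[0,0,0.02,0,0,0,0.085],[0,0,0.015,0,0,0,0.085],[0,0,0.01,0,0,0,0.085],[0,0,0,0,0,0,0.085],[0,0,0,0,0,0,0.06],[0,0,0,0,0,0,0.06]]' ; python3 -m handwheel '[[0,0,0,0,0,0,0.03],[0,0,0,0,0,0,0.03],[0,0,0,0,0,0,0.03],[0,0,0,0,0,0,0.03],[0,0,0,0,0,0,0.03],[0,0,0,0,0,0,0.03],[0,0,0,0,0,0,0.03],[0,0,0,0,0,0,0.03],[0,0,0,0,0,0,0.03],[0,0,0,0,0,0,0.03]]'
python3 - <<'E'
from h import *
to([.546,.136,.045],94.1)
f=grab_frame("wrist");cv2.imwrite("pics/w5.png",f["image"][:,:,::-1])
E
```

```text
t: 11.55
tool_pos: [0.5465, 0.1373, 0.0458]
orientation: [2.139, 2.299, 0.002]
contact_force: [-0.4, -1.0, -0.4]
opening: 0.06
t: 12.8
tool_pos: [0.5471, 0.1372, 0.0471]
orientation: [2.138, 2.299, 0.003]
contact_force: [-3.3, -1.3, 13.0]
opening: 0.0311
shift [-0.0012 -0.0012  0.0021] wz 0.0007 tilt [ 3.e-03  2.e-04 -1.e+00] t 12.8 F [-3.3 -1.3 13. ] open 0.0311
```

View pics/w5.png

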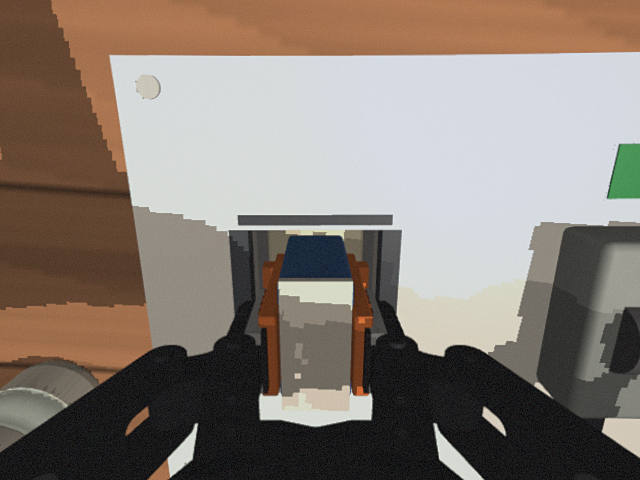

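Run:
```python
from h import *
s=arm.read_state();f=grab_frame("wrist");C=cloud(f);M=np.array(f["mount"]);T=C@M[:3,:3].T+M[:3,3];T[f["z_map"]==0]=np.nan
for v in (250,270,300,318,330,350,370,390,405):
    print("row",v)
    r=range(225,412,6)
    print(" ".join(f"{u}:{T[v,u,0]*1e3:.0f},{T[v,u,1]*1e3:.0f},{T[v,u,2]*1e3:.0f}" for u in r))
I=f["image"][200:440,200:430];cv2.imwrite("pics/w6.png",cv2.resize(I,None,fx=2.5,fy=2.5,interpolation=cv2.INTER_CUBIC)[:,:,::-1])
```

```text
row 250
225:-37,-24,-31 231:-34,-25,-31 237:-32,-25,-32 243:-29,-25,-32 249:-27,-24,-31 255:-35,-5,28 261:-33,-2,37 267:-29,-2,36 273:-21,-15,-2 279:-18,-15,-3 285:-15,-15,-2 291:-11,-23,-26 297:-8,-23,-26 303:-6,-23,-26 309:-3,-23,-26 315:-1,-23,-26 321:2,-23,-26 327:4,-23,-26 333:7,-23,-27 339:9,-23,-26 345:12,-22,-23 351:17,-15,-1 357:19,-15,-2 363:27,-2,36 369:31,-2,36 375:33,-4,30 381:26,-24,-31 387:28,-25,-33 393:31,-25,-31 399:33,-25,-31 405:35,-25,-31 411:38,-25,-31
row 270
225:-37,-16,-31 231:-35,-16,-32 237:-32,-16,-32 243:-30,-16,-31 249:-27,-16,-32 255:-35,7,26 261:-33,10,36 267:-22,-11,-20 273:-18,-14,-27 279:-16,-15,-28 285:-11,-23,-49 291:-9,-23,-50 297:-7,-23,-48 303:-5,-23,-48 309:-3,-23,-48 315:-1,-23,-48 321:1,-23,-50 327:4,-23,-49 333:6,-23,-49 339:8,-23,-48 345:10,-23,-48 351:14,-15,-28 357:17,-15,-28 363:20,-12,-20 369:31,11,36 375:33,7,27 381:26,-16,-32 387:28,-16,-32 393:31,-16,-32 399:33,-16,-32 405:36,-16,-31 411:38,-16,-31
row 300
225:-38,-3,-32 231:-35,-3,-33 237:-33,-3,-32 243:-31,-2,-31 249:-28,-3,-31 255:-27,1,-24 261:-21,-11,-48 267:-17,-15,-56 273:-15
[... 2491 characters left out ...]
,-63 333:6,16,-63 339:8,17,-62 345:10,16,-64 351:15,41,-32 357:13,13,-68 363:15,10,-71 369:17,9,-72 375:13,-17,-105 381:14,-17,-105 387:15,-17,-106 393:17,-17,-105 399:18,-17,-106 405:19,-17,-105 411:20,-18,-106
row 405
225:-19,-16,-109 231:-18,-17,-110 237:-17,-18,-111 243:-16,-16,-109 249:-14,-17,-110 255:-13,-16,-109 261:-25,50,-31 267:-22,49,-32 273:-20,48,-33 279:-17,48,-33 285:-11,22,-64 291:-9,23,-63 297:-7,23,-62 303:-5,23,-63 309:-3,22,-63 315:-1,23,-62 321:2,24,-62 327:4,23,-63 333:6,23,-63 339:8,24,-61 345:10,23,-63 351:16,49,-32 357:18,49,-32 363:21,50,-31 369:24,49,-32 375:12,-17,-110 381:13,-17,-110 387:14,-17,-110 393:16,-17,-110 399:17,-17,-110 405:18,-17,-110 411:19,-17,-109
```

View pics/w6.png

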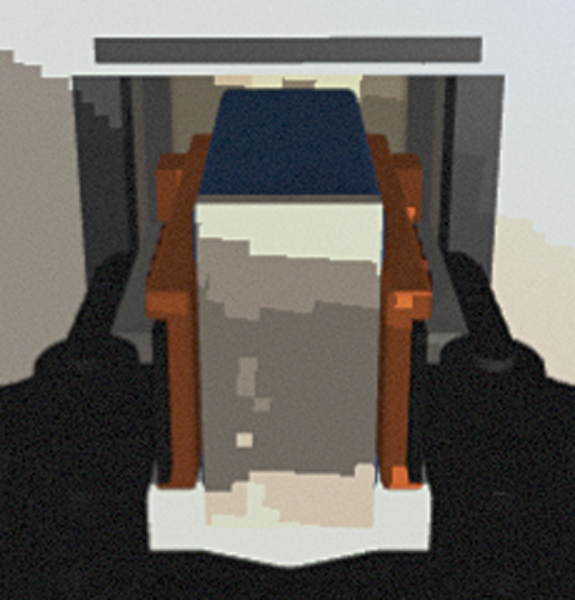

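Both tabs are pinched: their outer faces are about 37 mm apart and the barbs, at (170,185) and (407,185) in the crop, are clear of the lips. The jaw target of 30 mm may be limiting the grip, so I'll command it fully closed and then lift straight up.

```bash
python3 -m handwheel '[[0,0,0,0,0,0,0],[0,0,0,0,0,0,0],[0,0,0,0,0,0,0],[0,0,-0.003,0,0,0,0],[0,0,-0.004,0,0,0,0],[0,0,-0.006,0,0,0,0],[0,0,-0.008,0,0,0,0],[0,0,-0.01,0,0,0,0],[0,0,0,0,0,0,0],[0,0,0,0,0,0,0]]'
python3 - <<'E'
from h import *
to([.546,.136,.155],94.1)
for c in ("wrist","scene"):
    f=grab_frame(c);cv2.imwrite(f"pics/{c}7.png",f["image"][:,:,::-1])
    print([np.round(d["at"],3).tolist()+[round(d["conf"],2)] for d in spot_point("filter_mid",c)][:2])
E
```

```text
t: 14.15
tool_pos: [0.5456, 0.1372, 0.0758]
orientation: [2.14, 2.3, 0.0]
contact_force: [-0.6, 0.8, -1.6]
opening: 0.0301
shift [-0.0012  0.0003 -0.0792] wz 0.0007 tilt [ 1.e-04  0.e+00 -1.e+00] t 14.15 F [-0.6  0.8 -1.6] open 0.0301
[]
[]
```

```bash
python3 -m handwheel '[[0,0,-0.01,0,0,0,0],[0,0,-0.012,0,0,0,0],[0,0,-0.012,0,0,0,0],[0,0,-0.012,0,0,0,0],[0,0,-0.012,0,0,0,0],[0,0,-0.012,0,0,0,0],[0,0,-0.01,0,0,0,0],[0,0,-0.008,0,0,0,0],[0,0,0,0,0,0,0],[0,0,0,0,0,0,0]]'
python3 - <<'E'
from h import *
to([.4695,-.152,.165],94.1)
for c in ("wrist","scene"):
    f=grab_frame(c);cv2.imwrite(f"pics/{c}8.png",f["image"][:,:,::-1])
    print([np.round(d["at"],3).tolist()+[round(d["conf"],2)] for d in spot_point("filter_mid",c)][:2])
    if c=="scene":
        P=cloud(f); m=(abs(P[...,0]-.546)<.06)&(abs(P[...,1]-.136)<.06)&(P[...,2]>.085)
        hsv=cv2.cvtColor(f["image"],cv2.COLOR_RGB2HSV); b=m&(f["image"].max(2)>110)
        q=P[b]; print(len(q),np.round(np.percentile(q,[1,50,99],axis=0),3).tolist())
a=cv2.imread("pics/scene8.png")[60:300,280:520];b=cv2.imread("pics/wrist8.png")[180:480,160:480]
cv2.imwrite("pics/c8.png",np.hstack([cv2.resize(a,(400,400)),cv2.resize(b,(400,400))]))
E
```

```text
t: 15.6
tool_pos: [0.5453, 0.1371, 0.1633]
orientation: [-2.14, -2.3, 0.001]
contact_force: [0.5, 0.0, -1.6]
opening: 0.0301
shift [-0.2829 -0.0965 -0.0016] wz 0.0007 tilt [-7.e-04 -1.e-04 -1.e+00] t 15.6 F [ 0.5  0.  -1.6] open 0.0301
[]
[[0.547, 0.135, 0.181, 0.74]]
372 [[0.519, 0.112, 0.129], [0.567, 0.139, 0.168], [0.585, 0.184, 0.409]]
```

View pics/c8.png

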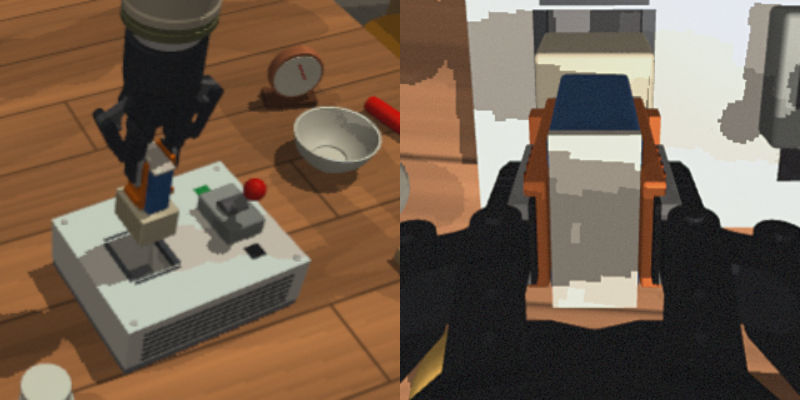

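The filter is out and upright, with its underside at about z 0.129, and the lever is still off. Next I'll move over the blue tray.

```bash
python3 -m handwheel '[[-0.02,-0.007,0,0,0,0,0],[-0.04,-0.0135,0,0,0,0,0],[-0.04,-0.0135,0,0,0,0,0],[-0.045,-0.0155,0,0,0,0,0],[-0.045,-0.0155,0,0,0,0,0],[-0.04,-0.0135,0,0,0,0,0],[-0.035,-0.012,0,0,0,0,0],[-0.018,-0.006,0,0,0,0,0],[0,0,0,0,0,0,0],[0,0,0,0,0,0,0]]'
python3 - <<'E'
from h import *
to([.4695,-.152,.04],94.1)
for c in ("top","scene"):
    f=grab_frame(c)
    print(c,[np.round(d["at"],3).tolist()+[round(d["conf"],2)] for d in spot_point("filter_mid",c)+spot_point("filter",c)][:3])
E
```

```text
t: 17.05
tool_pos: [0.4695, -0.1519, 0.1637]
orientation: [-2.14, -2.3, -0.0]
contact_force: [-0.3, -0.5, -2.4]
opening: 0.0299
shift [-1.000e-04 -0.000e+00  1.237e-01] wz 0.0002 tilt [-0.e+00  3.e-04 -1.e+00] t 17.05 F [-0.3 -0.5 -2.4] open 0.0299
top [[0.467, -0.154, 0.182, 0.93], [0.568, 0.258, 0.159, 0.46], [0.468, -0.151, 0.124, 0.9]]
scene [[0.47, -0.151, 0.179, 0.97], [0.467, -0.154, -0.002, 0.36]]
```

```bash
python3 -m handwheel '[[0,0,0.012,0,0,0,0],[0,0,0.02,0,0,0,0],[0,0,0.022,0,0,0,0],[0,0,0.022,0,0,0,0],[0,0,0.018,0,0,0,0],[0,0,0.012,0,0,0,0],[0,0,0.006,0,0,0,0],[0,0,0.003,0,0,0,0],[0,0,0,0,0,0,0],[0,0,0,0,0,0,0]]'; python3 -m handwheel '[[0,0,0.002,0,0,0,0],[0,0,0.002,0,0,0,0],[0,0,0.002,0,0,0,0],[0,0,0.001,0,0,0,0],[0,0,0.001,0,0,0,0],[0,0,0,0,0,0,0],[0,0,0,0,0,0,0],[0,0,0,0,0,0,0],[0,0,0,0,0,0,0],[0,0,0,0,0,0,0]]'
```

```text
t: 18.6
tool_pos: [0.4703, -0.1522, 0.0494]
orientation: [2.139, 2.299, 0.001]
contact_force: [-0.7, -0.2, -2.8]
opening: 0.0299
t: 19.85
tool_pos: [0.4698, -0.152, 0.0408]
orientation: [2.14, 2.3, 0.0]
contact_force: [-0.5, -0.5, -1.7]
opening: 0.0299
```

```bash
python3 -m handwheel '[[0,0,0.001,0,0,0,0],[0,0,0,0,0,0,0],[0,0,0.001,0,0,0,0],[0,0,0,0,0,0,0],[0,0,0.001,0,0,0,0],[0,0,0,0,0,0,0],[0,0,0,0,0,0,0],[0,0,0,0,0,0,0],[0,0,0,0,0,0,0],[0,0,0,0,0,0,0]]'
```

```text
t: 21.1
tool_pos: [0.4702, -0.1522, 0.0393]
orientation: [2.139, 2.3, 0.0]
contact_force: [-8.0, 2.6, 14.0]
opening: 0.0301
```

Contact shows as 14 N upward, so the filter is on the tray floor. I'll ease off slightly, open gradually and rise.

```bash
python3 -m handwheel '[[0,0,-0.001,0,0,0,0.03],[0,0,0,0,0,0,0.036],[0,0,0,0,0,0,0.042],[0,0,0,0,0,0,0.05],[0,0,0,0,0,0,0.06],[0,0,0,0,0,0,0.085],[0,0,0,0,0,0,0.085],[0,0,0,0,0,0,0.085],[0,0,0,0,0,0,0.085],[0,0,0,0,0,0,0.085]]'; python3 -m handwheel '[[0,0,-0.006,0,0,0,0.085],[0,0,-0.01,0,0,0,0.085],[0,0,-0.02,0,0,0,0.085],[0,0,-0.03,0,0,0,0.085],[0,0,-0.03,0,0,0,0.085],[0,0,-0.03,0,0,0,0.085],[0,0,-0.03,0,0,0,0.085],[0,0,-0.02,0,0,0,0.085],[0,0,0,0,0,0,0.085],[0,0,0,0,0,0,0.085]]'
python3 - <<'E'
from h import *
to([.4695,-.152,.2],94.1); lever()
for c in ("top","scene"):
    f=grab_frame(c); cv2.imwrite(f"pics/{c}9.png",f["image"][:,:,::-1])
    for n in ("filter_mid","filter","spare","brine_jar"): print(c,n,[np.round(d["at"],3).tolist()+[round(d["conf"],2)] for d in spot_point(n,c)][:2])
E
```

```text
t: 22.35
tool_pos: [0.4698, -0.152, 0.0388]
orientation: [2.14, 2.3, -0.0]
contact_force: [0.3, 0.0, -0.7]
opening: 0.0851
t: 23.6
tool_pos: [0.4693, -0.1518, 0.2136]
orientation: [-2.139, -2.299, 0.001]
contact_force: [-0.4, -0.1, -0.1]
opening: 0.0851
shift [-0.0002  0.0002  0.0136] wz 0.0007 tilt [-1.5e-03  7.0e-04 -1.0e+00] t 23.6 F [-0.4 -0.1 -0.1] open 0.0851
top [0.568 0.256 0.157] 0.77 q 0.99
top [0.543 0.185 0.003] 0.44 q -2.63
scene [0.57  0.262 0.157] 0.78 q 1.02
top filter_mid [[0.468, -0.151, 0.058, 0.78]]
top filter [[0.465, -0.151, 0.001, 0.69]]
top spare [[0.677, -0.212, 0.007, 0.76], [0.542, 0.187, 0.001, 0.59]]
top brine_jar [[0.67, -0.033, 0.002, 0.64], [0.466, -0.151, 0.002, 0.3]]
scene filter_mid [[0.473, -0.152, 0.056, 0.92]]
scene filter [[0.466, -0.153, 0.003, 0.72]]
scene spare [[0.68, -0.219, 0.007, 0.81]]
scene brine_jar [[0.667, -0.03, -0.005, 0.61]]
```

View pics/scene9.png

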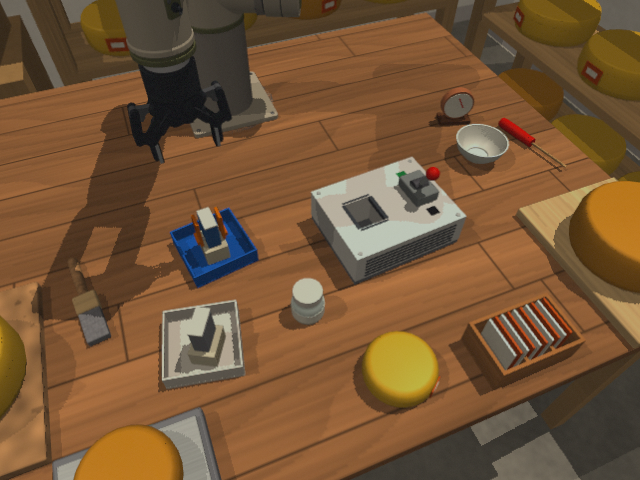

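The filter stands upright in the blue tray at (212,235), the well at (365,210) is empty and the lever is off at (433,173). The spare and jar have not moved, and the gripper is clear, so I'm handing in.

```bash
python3 -c "
from rig import arm
print(arm.sign_off())"
```

```text
the job is handed in; nothing more can be done
None
```

The job is done and handed in after about 24 s of robot time. I pushed the fan lever over to off. Then I pinched the filter's tabs, lifted it straight out of the well, set it down upright in the blue tray and let go.

**Last checks:**
- **Lever:** it reads 0.99 and 1.02 on the top and scene cameras, where 1.0 is fully off. The wrist camera did not pick up the lever in that last check, but read 1.04 right after the push.
- **Filter:** it stands upright in the blue tray at about (0.47, −0.15), with its middle 56–58 mm above the table.
- **Spare and jar:** their readings match the first ones to within a few millimetres, up to 9 mm for the spare on the top camera, which is close to the networks' error.
- **Gripper:** it is open, clear of everything, with almost no force on it.

**What disagreed:**
- **Fingertip position:** the fingertips end about 36 mm short of the reported TCP. My first lever push therefore passed over the knob without touching it. I measured the offset with the cameras and corrected for it from then on.
- **Grip opening:** with the filter held, the gripper reported about 30 mm where 38 mm was expected. The wrist camera showed both tabs fully pinched, and the hold did not slip.

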